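# Close the battery bay of a shutter controller

### The job

Close the open battery bay of the shutter controller with its loose cover: pick the cover up by its grip bar, lay it flat in the open end of the rails with its springy tongue leading, and slide it gently under the lips until the tongue's tooth clicks past the steel ledge bar and it stays latched, then let go. Do not force it: the plastic cracks if it is pressed on the rails with over 45 N, or rammed against the ledge bar and stop with over about 25 N; leave the other things on the bench where they are.

Things in the scene. Friction and masses are not known exactly. Their poses are not given: they have to be found in the camera images.
- controller: Grey flat box screwed to the bench, 240 mm long (its x), 94 mm wide (y), 50 to 58 mm high. Origin: centre of its underside; x points the way the cover closes, z up. Two rails with level tops at z = 40 mm run along its whole length in a channel 65 mm wide. Sliding the cover takes 1 to 3 N, pushing the tooth under the ledge bar 4 to 13 N; then steel posts stop it hard.
- open_end (a point): Where the cover's plate centre may be laid down: on rail-top level, x = -63 mm, y = 0 of the controller, axes as its. For x = -120 to -13 mm the channel is open above; its side walls flare out from z = 46 mm to 77 mm apart at z = 58 mm. Plate centres from x = -78 to -58 mm are clear of the lips.
- lips (a point): Centre of the stretch with lips, x = 30 mm, z = 46.5 mm (undersides of the lips) in the controller's frame, axes as its. From x = -13 to 70 mm a lip 4 mm thick on either side hangs over the rail, 26 to 47 mm from the centre line, leaving 6.5 mm of height, flared to about 8 mm at the mouth. The battery bay with a black pack lies below.
- ledge (a point): Usual middle of the steel ledge bar's underside (controller x = 77 mm, z = 46 mm), fixed to two stop posts. The tooth goes under it, pressed down 3 mm, for some 13 mm, and springs up behind. Bar and posts are screwed on in a slot and really stand up to 8 mm nearer or farther along x: grip bar centre when the plate meets the posts: x = 2 to 18 mm; the click comes 2 mm before.
- cover_grip (a point): Centre of the grip bar on the loose grey cover; x axis to the tongue, z up. Bar 12 mm (x) by 44 mm (y), 24 mm high, across a plate 80 (x) by 60 by 5 mm, 0.12 kg. This point is 17 mm above the plate's underside, 20 mm behind its centre. A springy tongue 20 mm wide stands 32 mm out of the +x edge, with a tooth on top 9 mm over the underside, its back 51 mm ahead of the plate's centre.
- tab (a joint): How far the cover's springy tongue is pressed down, in m: 0 is free, 0.003 while the tooth is under the ledge bar; after the click it is back near 0.
- blank_plate: Plain grey blanking plate without grip bar or tongue, 80 x 60 x 5 mm, loose on the bench: not to be used. Origin: centre of its underside.
- screwdriver: Loose screwdriver lying on the bench; leave alone.
- tape_measure: Loose yellow tape measure, 68 x 36 x 62 mm, standing on the bench, origin at the centre of its underside; leave alone.
- drill: Loose cordless drill lying on its side, about 250 x 200 x 60 mm; leave alone.
- spray_can: Spray can, 60 mm across, 190 mm high, standing on the bench, origin at the centre of its foot; leave alone.
There are look-alikes about, which are no part of the job. Of the things that look like the part that bears cover_grip, take the one that is farthest to the robot's right at the start.

How it is judged:
By the outcome, as a careful person would: the job done as asked, in the order asked, and still so for the second after the job is handed in, with the robot touching nothing.
It also fails if it takes over 51 s, if anything falls off the work surface, if the arm or the gripper's body presses on something with over 40 N, if the wrist force passes 120 N, or if a joint passes its speed limit or range.

### The arm

A 6-joint arm with a two-finger parallel gripper is mounted at the origin on the work surface. World frame = base frame: x ahead of the robot, y to its left, z up, the work surface at z = 0. Lengths are in m, angles in rad, forces in N, time in s.
With the tool pointing down it reaches from about 0.25 to 0.775 m from the base axis. Payload 4 kg.
Tool frame: the origin (TCP) lies midway between the tips of the shut fingers; the grasp point (between the pads) lies 19 mm behind it (robot.tcp_to_grasp is the distance from the TCP to the grasp point, in m); z points along the fingers, y is the line along which they close (so a half turn about z gives the same grasp; the last joint's range is limited). The gripper opens to 94 mm and grips with 3 to 60 N. Pads are 16 mm wide; open, the fingers measure 119 mm over their backs; the gripper's body (75 mm by 177 mm) begins 78 mm behind the grasp point.
Start: joints at [1.018, 0.087, 1.371, -0, 1.684, -0.103], TCP at [0.239, 0.495, 0.206] pointing down, gripper open.
Joint ranges: [-3.1, 3.1], [-0.76, 2.03], [0.27, 2.55], [-1.08, 4.22], [0.17, 2.65], [-2.57, 2.57]. Speed limits (rad/s): [2.79, 2.79, 3.14, 3.14, 3.14, 3.14].

### API

Orientations are given as [roll, pitch, yaw] about the fixed x, y, z axes, in that order (R = Rz(yaw) Ry(pitch) Rx(roll)).
In Python, from bench import robot, viewer gives the robot as it stands. The module is installed in compiled form; this text tells all that it offers.
- The arm moves only by the shell command python3 -m handwheel 'ROWS' [OPENING]. ROWS is JSON, a list of rows, each a list of 6 numbers: the shift along the tool's x, y, z in units of 0.2 m (1.0 is 0.2 m), then the turn, a rotation vector about the tool's x, y, z in units of 30 degrees (1.0 is 30 degrees). In form: [[x, y, z, wx, wy, wz], ...]. A call has 1 to 10 rows; each row is the pose to reach, as a shift and turn from the pose commanded when the call began, along the tool's axes at that moment; what a row does not reach only later rows make up. A row lasts 1/12 s, in which the tool goes at most 41.7 mm and 7.16 degrees, less where a joint would pass 70% of its speed; a pose out of reach is approached as far as the arm can. A call with a number of a shift or a turn outside -1 to 1 is refused whole. A call with a gripper value outside its range is refused whole. OPENING is the gripper's target within -1 to 1 (shut at 1, half-way at 0, fully open at -1), set as the call begins (- or left out, the last holds). The fingers move at their own pace and stop on an object; the grip force is fixed at half the most. Time passes only in rows, so rows that repeat a pose let the fingers close. It gives the time, the measured TCP pose, the force, the opening and the grip force at its end, in the units of the state.
- robot.get_obs(): the state, without advancing time (a new reading comes with each control period).
- viewer.snapshot(name): name is "scene" or "top"; returns the picture (420x560x3 uint8, red, green, blue); there is no depth.
- viewer.calibration(name): a dict with "fx", "fy", "cx", "cy" (pixels), "R" (3x3) and "t" (3): a world point X has camera coordinates R X + t. Camera axes: x right, y down, z forward; pixel columns grow to the right and rows downward; lengths in m; the calibration is good to about 2 mm. A picture is of the moment at which its call begins. calibration takes no time and is no camera call.
- robot.close_job(): hands the job in; it is judged then, once.
The state is a dict: "time": time; "joint_positions": joint angles; "qvel": joint speeds; "joint_torque": joint torques, N m; "tool_pos": TCP position; "ee_rot": TCP orientation; "wrist_force": force on the tool from outside, world axes, zero at the start; "wrist_torque": the same for the moment, N m; "width": finger opening in m; "finger_force": force on a finger pad.
Only numpy, scipy, OpenCV 4.12 (cv2) and the standard library are available. Lean on these libraries where they do the work, as an engineer would, in place of code of your own. Each camera call takes 0.05 s, during which the arm holds its last target. There are 200 camera calls.

## Working session

There is one attempt and no reset: what is moved stays moved. The work goes in short steps, Python scripts to look and compute and a shell command to move; the robot and the scene stay as the last step left them, time stands still between calls to the robot, and variables do not carry over. Pictures are saved under pics/ and viewed, at most 10 in all, crops included, and the job is handed in when it is done.

```bash
mkdir -p pics
python3 - <<'E'
from bench import robot, viewer
import cv2,numpy as np
for n in("scene","top"):
    im=viewer.snapshot(n); cv2.imwrite(f"pics/{n}0.png",cv2.resize(im[:,:,::-1],(800,600),interpolation=cv2.INTER_CUBIC))
    cv2.imwrite(f"raw_{n}.png",im[:,:,::-1])
    c=viewer.calibration(n); print(n,c['fx'],c['cx'],c['cy'],np.round(c['R'],3).tolist(),np.round(c['t'],3))
o=robot.get_obs(); print(o['time'],o['tool_pos'],o['ee_rot'],o['width'],robot.tcp_to_grasp)
E
```

```text
scene 417.00344988859246 276.40459292270714 210.52790799228893 [[-0.242, 0.97, 0.002], [0.546, 0.138, -0.826], [-0.802, -0.199, -0.563]] [ 0.146 -0.258  1.526]
top 385.47371759453796 277.0566681843892 213.64846570620932 [[-0.027, -0.999, 0.02], [-0.999, 0.026, -0.04], [0.039, -0.021, -0.999]] [-0.022  0.56   0.971]
0.1 [0.23887439 0.49486092 0.20443493] [-3.13961144e+00 -2.03716745e-04  2.69178341e+00] 0.09382154360657657 0.0188
```

View pics/scene0.png

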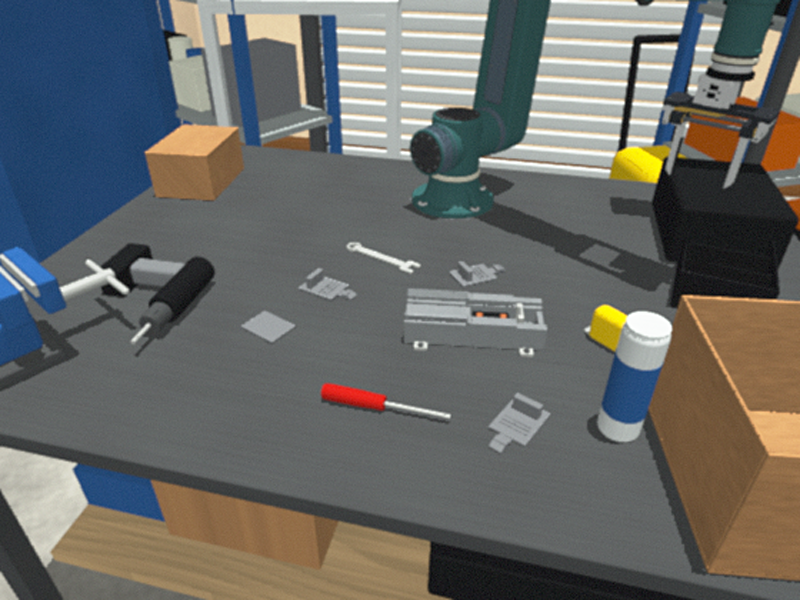

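View pics/top0.png

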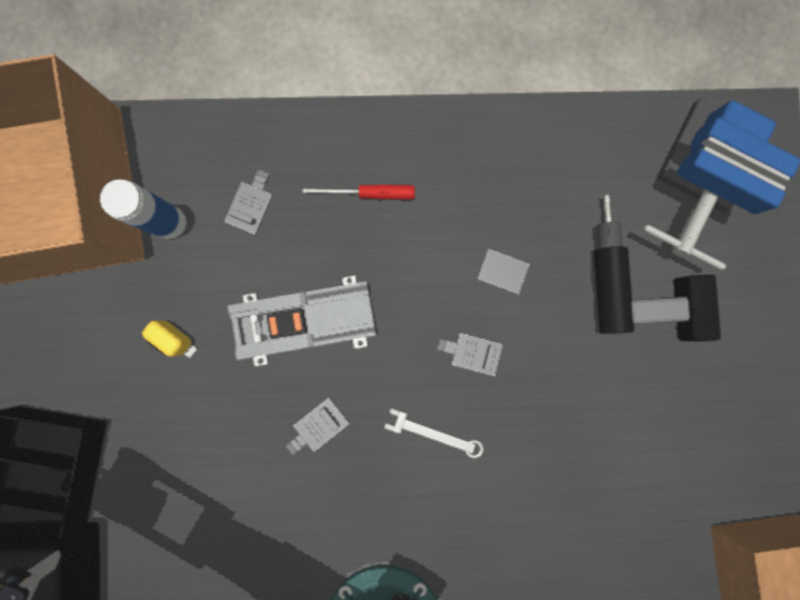

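Three covers with bar and tongue show in the top view: A (248,203), B (472,354), C (320,427). The blank plate at (503,271) has neither. Image right is the robot's right (−y), so B is the farthest right. The controller is at (302,320), with its ledge end on the left (bar near column 255). Next is an enlarged crop of B and the controller to confirm.

Run:
```python
import cv2,numpy as np
im=cv2.imread("raw_top.png")
a=cv2.resize(im[225:270,300:360],(800,600),interpolation=cv2.INTER_CUBIC)   # scale 13.333
b=cv2.resize(im[190:262,155:270],None,fx=6.9,fy=6.9,interpolation=cv2.INTER_CUBIC)
cv2.imwrite("pics/B.png",a);cv2.imwrite("pics/ctl.png",b)
```

```text
(no output)
```

View pics/B.png

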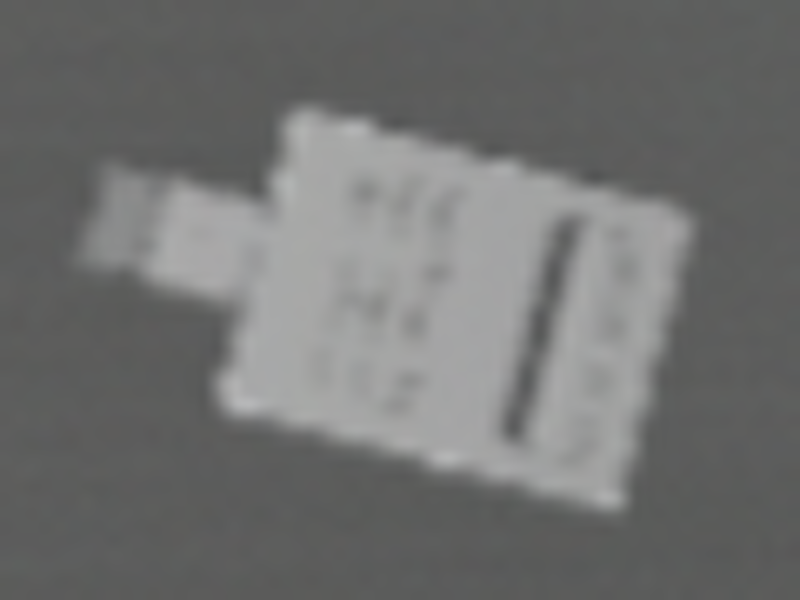

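View pics/ctl.png

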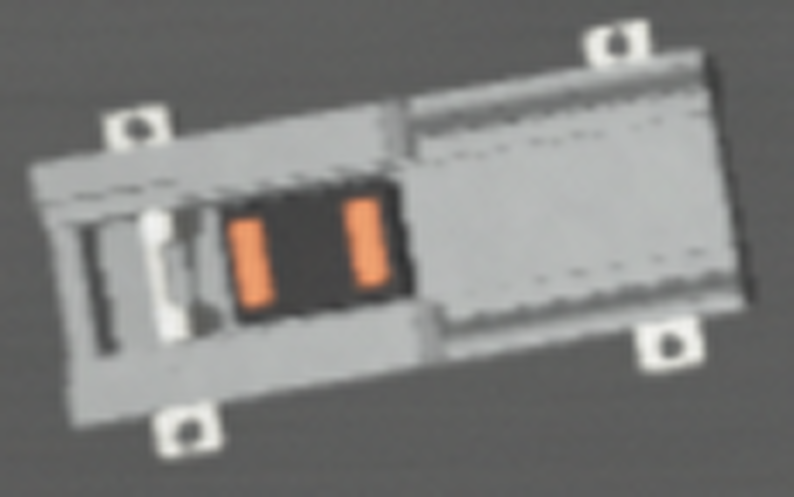

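B (crop: plate corners (300,105), (690,210), (625,508), (225,405)) has a tongue to the left and a bar with a shadow at column ~545, so it is a true cover and the right-most one. Controller corners in the second crop are (32,165), (700,50), (745,305), (75,425), and the white ledge bar is at (163,275).

```bash
cat > h.py <<'E'
import numpy as np
from bench import robot, viewer
from scipy.optimize import least_squares
from scipy.spatial.transform import Rotation as Ro
def proj(n,X):
    c=viewer.calibration(n); p=np.asarray(X)@np.array(c['R']).T+c['t']
    return np.c_[c['fx']*p[:,0]/p[:,2]+c['cx'],c['fy']*p[:,1]/p[:,2]+c['cy']]
def world(q,L): 
    c,s=np.cos(q[2]),np.sin(q[2]); L=np.asarray(L)
    return np.c_[q[0]+c*L[:,0]-s*L[:,1],q[1]+s*L[:,0]+c*L[:,1],L[:,2]]
def fit(n,L,px,q0):
    r=least_squares(lambda q:(proj(n,world(q,L))-px).ravel(),q0); return r.x,np.round(r.fun.reshape(-1,2),2)
def step(grasp,yaw):
    """rows units from current measured pose to TCP so that tool y along yaw-> tool frame delta"""
    o=robot.get_obs(); R=Ro.from_euler('xyz',o['ee_rot'])
    best=None
    for k in(0,np.pi):
        T=Ro.from_euler('xyz',[np.pi,0,yaw+k]); rv=(R.inv()*T).as_rotvec()
        print('shift/0.2',np.round(R.inv().apply(np.asarray(grasp)-o['tool_pos'])/.2,3),'turn/30deg',np.round(np.degrees(rv)/30,3))
E
python3 - <<'E'
from h import *
import cv2
off=np.array([300,225]);B=np.array([(300,105),(690,210),(625,508),(225,405)])/13.333-.5+.5+off-.5
m=.001
# image left = +y; tongue left. front-top corner: local x=+40, image up=+x world => local y=-30
LB=[(40*m,-30*m,5*m),(-40*m,-30*m,5*m),(-40*m,30*m,5*m),(40*m,30*m,5*m)]
q,r=fit("top",LB,B,[.45,-.15,1.6]);print('cover',q,r.tolist())
C=np.array([(32,165),(700,50),(745,305),(75,425)])/6.9+np.array([155,190])-.5
for zl,zr in((.0505,.058),(.058,.058),(.0505,.0505)):
    LC=[(120*m,-47*m,zl),(-120*m,-47*m,zr),(-120*m,47*m,zr),(120*m,47*m,zl)]
    p,r=fit("top",LC,C,[.5,.1,1.6]);print('ctl',p,r.tolist())
    if zl<.051 and zr>.051: P=p
im=cv2.imread("raw_scene.png");S=5
tb=lambda q,L:proj("scene",world(q,L))
x0,y0=200,170
v=cv2.resize(im[170:290,200:400],None,fx=4,fy=4,interpolation=cv2.INTER_CUBIC)
bar=[(sx*6*m-20*m,sy*22*m,29*m) for sx,sy in((1,1),(1,-1),(-1,-1),(-1,1))]
LC=[(120*m,-47*m,.0505),(-120*m,-47*m,.058),(-120*m,47*m,.058),(120*m,47*m,.0505)]
for L,qq in((LB,q),(bar,q),(LC,P),([(-63*m-40*m,-30*m,.04),(-63*m-40*m,30*m,.04),(-23*m,30*m,.04),(-23*m,-30*m,.04)],P)):
    cv2.polylines(v,[np.int32((tb(qq,L)-[x0,y0]+.5)*4)],True,(0,0,255),1)
cv2.imwrite("pics/ov.png",v)
E
```

```text
cover [ 0.46930661 -0.18077301  1.29430084] [[-0.25, -0.07], [0.64, -0.24], [-0.08, 0.15], [-0.3, 0.16]]
ctl [0.53772974 0.12565695 1.71805722] [[-0.22, -0.2], [0.14, -0.65], [0.25, 0.55], [-0.17, 0.28]]
ctl [0.5377417  0.12460364 1.7191024 ] [[-0.68, -0.29], [0.54, -0.71], [0.7, 0.48], [-0.54, 0.49]]
ctl [0.53786652 0.12574939 1.71913296] [[-0.27, -0.2], [0.17, -0.49], [0.28, 0.4], [-0.18, 0.28]]
```

View pics/ov.png

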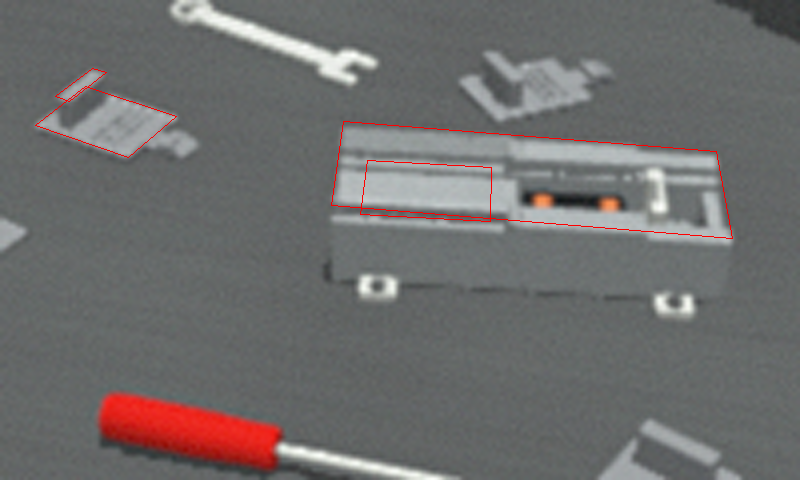

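The overlay on the scene picture puts B's plate and bar on the real outline at (100,110). The controller's near-left edge is ~13 crop px off, so I'll refine that later. Cover: plate centre (0.469,−0.181), yaw 1.294; bar (0.464,−0.200). Now I move towards it.

```bash
python3 -m handwheel '[[-0.84,-0.88,0,0,0,0],[-0.84,-0.88,0,0,0,0],[-0.84,-0.88,0,0,0,0],[-0.84,-0.88,0,0,0,0],[-0.84,-0.88,0,0,0,0],[-0.84,-0.88,0,0,0,0]]' -0.3 && python3 -m handwheel '[[-0.84,-0.88,0,0,0,0],[-0.84,-0.88,0,0,0,0],[-0.84,-0.88,0,0,0,0],[-0.84,-0.88,0,0,0,0],[-0.84,-0.88,0,0,0,0],[-0.84,-0.88,0,0,0,0]]' && python3 -m handwheel '[[-0.84,-0.88,0.4,0,0,-0.33],[-0.84,-0.88,0.4,0,0,-0.33],[-0.84,-0.88,0.4,0,0,-0.33],[-0.84,-0.88,0.4,0,0,-0.33],[-0.84,-0.88,0.4,0,0,-0.33],[-0.84,-0.88,0.4,0,0,-0.33],[-0.84,-0.88,0.4,0,0,-0.33],[-0.84,-0.88,0.4,0,0,-0.33]]'
python3 - <<'E'
from h import *
step([.4638,-.2000,.007],1.294+np.pi/2)
E
```

```text
time: 0.6
tool_pos: [0.3138, 0.2613, 0.205]
ee_rot: [-3.141, 0.0, 2.692]
wrist_force: [-0.3, 0.1, -0.2]
width: 0.0614
finger_force: 0.0
time: 1.1
tool_pos: [0.3886, 0.0297, 0.2052]
ee_rot: [-3.141, 0.0, 2.691]
wrist_force: [0.1, 0.4, 0.2]
width: 0.0614
finger_force: 0.0
time: 1.77
tool_pos: [0.4625, -0.2013, 0.1228]
ee_rot: [3.141, -0.005, 2.861]
wrist_force: [0.1, 0.4, 0.3]
width: 0.0611
finger_force: 0.0
shift/0.2 [-0.007  0.008  0.579] turn/30deg [ 0.002 -0.009 -0.008]
shift/0.2 [-0.007  0.008  0.579] turn/30deg [-1.400e-02 -2.000e-03  5.992e+00]
```

```bash
python3 -m handwheel '[[-0.007,0.008,0.2,0,0,0],[-0.007,0.008,0.4,0,0,0],[-0.007,0.008,0.48,0,0,0],[-0.007,0.008,0.53,0,0,0],[-0.007,0.008,0.56,0,0,0],[-0.007,0.008,0.575,0,0,0],[-0.007,0.008,0.575,0,0,0]]' && python3 -m handwheel '[[0,0,0,0,0,0],[0,0,0,0,0,0],[0,0,0,0,0,0],[0,0,0,0,0,0],[0,0,0,0,0,0],[0,0,0,0,0,0],[0,0,0,0,0,0],[0,0,0,0,0,0]]' 1
```

```text
time: 2.35
tool_pos: [0.466, -0.1979, 0.0115]
ee_rot: [-3.141, 0.002, 2.865]
wrist_force: [0.2, -0.2, 0.2]
width: 0.0609
finger_force: 0.0
time: 3.02
tool_pos: [0.4652, -0.1983, 0.0105]
ee_rot: [-3.141, 0.0, 2.865]
wrist_force: [0.7, -0.6, -0.6]
width: 0.0115
finger_force: 30.1
```

```bash
python3 -m handwheel '[[0,0,0,0,0,0],[0,0,0,0,0,0],[0,0,0.01,0,0,0],[0,0,0.021,0,0,0],[0,0,0.021,0,0,0],[0,0,0.021,0,0,0]]' 0.6 && python3 -m handwheel '[[0,0,0,0,0,0],[0,0,0,0,0,0],[0,0,0,0,0,0],[0,0,0,0,0,0],[0,0,0,0,0,0]]' 1 && python3 -m handwheel '[[0,0,-0.05,0,0,0],[0,0,-0.2,0,0,0],[0,0,-0.4,0,0,0],[0,0,-0.6,0,0,0],[0,0,-0.6,0,0,0]]'
python3 - <<'E'
from h import *
import cv2
for n in("scene","top"):
    im=viewer.snapshot(n); cv2.imwrite(f"raw_{n}1.png",im[:,:,::-1])
v=np.vstack([cv2.resize(cv2.imread("raw_scene1.png")[195:245,275:390],(800,348),interpolation=cv2.INTER_CUBIC),cv2.resize(cv2.imread("raw_scene1.png")[165:255,200:400],(560,252),interpolation=cv2.INTER_CUBIC).copy() if 0 else cv2.copyMakeBorder(cv2.resize(cv2.imread("raw_scene1.png")[150:240,180:380],(560,252),interpolation=cv2.INTER_CUBIC),0,0,0,240,0)])
cv2.imwrite("pics/s1.png",v)
E
```

```text
time: 3.52
tool_pos: [0.465, -0.198, 0.0059]
ee_rot: [3.141, -0.001, 2.865]
wrist_force: [-0.1, 0.6, -0.0]
width: 0.0186
finger_force: 0.0
time: 3.93
tool_pos: [0.4652, -0.1981, 0.0062]
ee_rot: [3.142, 0.0, 2.865]
wrist_force: [-0.1, -0.1, -1.2]
width: 0.0115
finger_force: 30.0
time: 4.35
tool_pos: [0.4699, -0.2007, 0.1366]
ee_rot: [-3.138, 0.017, 2.865]
wrist_force: [2.3, -1.0, -0.1]
width: 0.0117
finger_force: 30.0
```

View pics/s1.png

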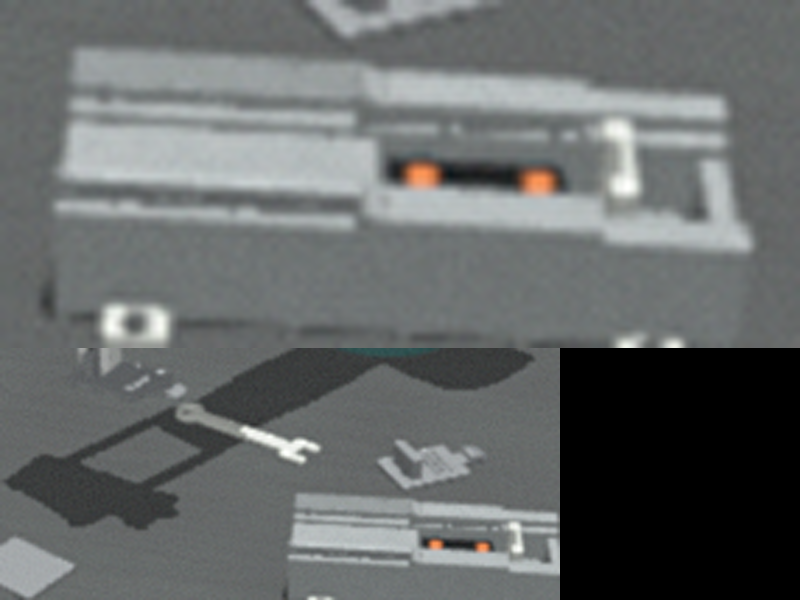

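The cover is lifted: it hangs at (130,380) of the lower part. The upper part shows the lip stretch from col 365 to 600, the steel bar at (622,160), and the open end on the left. I'll overlay the modelled lips, floor and walls in both views to pin the controller down.

Run:
```python
from h import *
import cv2
m=.001;P=[.53773,.12566,1.7181]
def rect(x0,x1,y0,y1,z): return np.array([(x0,y0,z),(x1,y0,z),(x1,y1,z),(x0,y1,z)])*m
fs=[(rect(-13,70,26,47,50.5),(0,0,255)),(rect(-13,70,-47,-26,50.5),(0,0,255)),(rect(-120,-13,-32.5,32.5,40),(0,255,0)),(rect(-120,-13,38.5,47,58),(255,0,255)),(rect(-120,-13,-47,-38.5,58),(255,0,255))]
def ov(n,f,x0,y0,w,h,S):
    v=cv2.resize(cv2.imread(f)[y0:y0+h,x0:x0+w],None,fx=S,fy=S,interpolation=cv2.INTER_CUBIC)
    for L,c in fs: cv2.polylines(v,[np.int32((proj(n,world(P,L))-[x0,y0]+.5)*S)],True,c,1)
    return v
a=ov("scene","raw_scene1.png",278,198,110,38,7);b=ov("top","raw_top.png",157,193,110,47,7)
cv2.imwrite("pics/ov2.png",np.vstack([a,b]))
```

```text
(no output)
```

View pics/ov2.png

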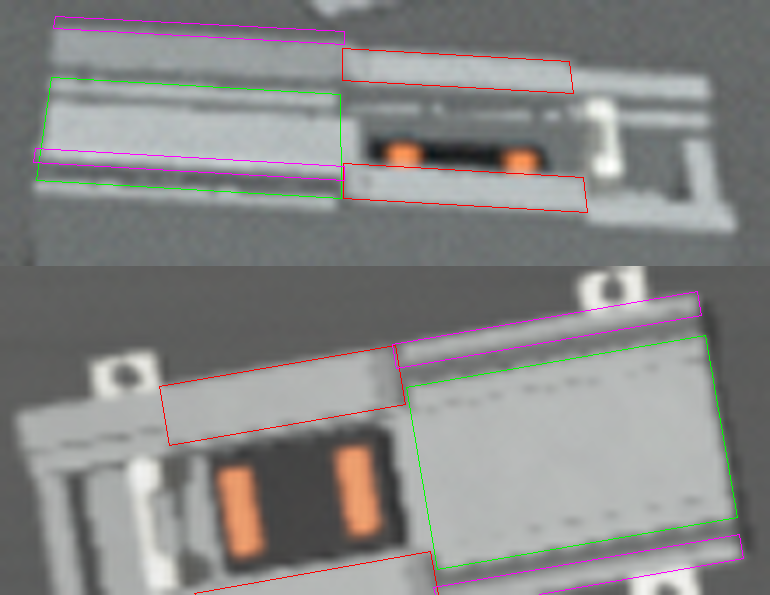

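The lips (red) and channel floor (green) coincide with the image in both views to within about 1–2 mm, so the controller pose (0.5377, 0.1257, yaw 1.718) stands. Next I work out the move above the open end.

Run:
```python
from h import *
o=robot.get_obs();print(o['tool_pos'],o['ee_rot'],o['joint_positions'])
step([.5510,.0407,.12],3.289)
```

```text
[ 0.46656708 -0.1988719   0.1292197 ] [-3.14034932  0.00553384  2.86466912] [-5.14821048e-01  1.54053305e-02  1.59759507e+00  9.58885694e-05
  1.52292126e+00 -1.80869472e+00]
shift/0.2 [-0.078  1.268  0.045] turn/30deg [-0.005  0.01  -0.81 ]
shift/0.2 [-0.078  1.268  0.045] turn/30deg [0.014 0.006 5.19 ]
```

```bash
python3 -m handwheel '[[-0.01,0.15,0,0,0,0],[-0.02,0.3,0,0,0,0],[-0.03,0.45,0,0,0,0],[-0.04,0.6,0,0,0,0]]' && python3 -m handwheel '[[-0.01,0.15,0,0,0,-0.2],[-0.02,0.3,0,0,0,-0.4],[-0.03,0.45,0,0,0,-0.6],[-0.04,0.6,0,0,0,-0.81],[-0.04,0.66,0,0,0,-0.81],[-0.04,0.66,0,0,0,-0.81],[-0.04,0.66,0,0,0,-0.81],[-0.04,0.66,0,0,0,-0.81],[-0.04,0.66,0,0,0,-0.81]]'
python3 - <<'E'
from h import *
import cv2
step([.5510,.0407,.060],3.289)
a=viewer.snapshot("scene")[:,:,::-1][165:255,255:405];b=viewer.snapshot("top")[:,:,::-1]
a=cv2.resize(a,(800,480),interpolation=cv2.INTER_CUBIC);cv2.imwrite("pics/s2.png",a);cv2.imwrite("raw_top2.png",b)
print(robot.get_obs()['tool_pos'],robot.get_obs()['wrist_force'])
E
```

```text
time: 4.78
tool_pos: [0.5043, -0.0834, 0.1237]
ee_rot: [3.141, -0.005, 2.864]
wrist_force: [0.1, 0.0, -1.7]
width: 0.0119
finger_force: 30.0
time: 5.53
tool_pos: [0.549, 0.0384, 0.1259]
ee_rot: [-3.141, -0.001, -2.997]
wrist_force: [-0.6, 0.1, -0.9]
width: 0.012
finger_force: 30.0
shift/0.2 [-0.012  0.01   0.329] turn/30deg [-0.001 -0.002 -0.006]
shift/0.2 [-0.012  0.01   0.329] turn/30deg [-3.000e-03  1.000e-03  5.994e+00]
[0.54924696 0.03848677 0.12626309] [-1.00033317 -0.17358639 -0.07457183]
```

View pics/s2.png

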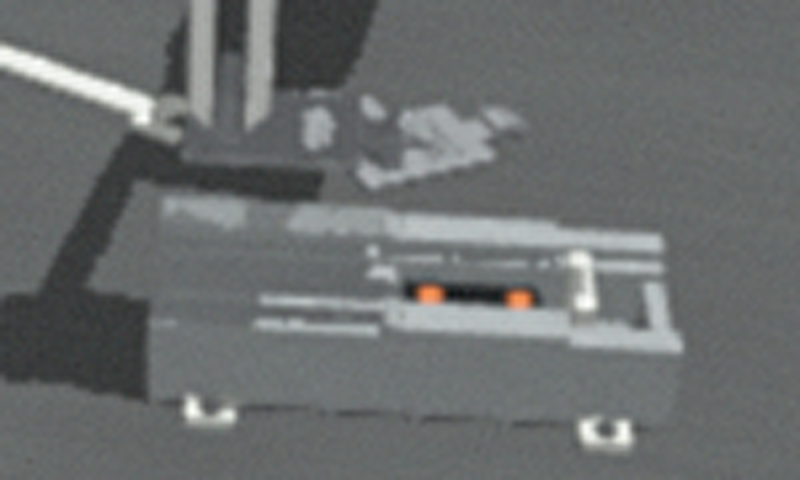

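The picture shows the cover held level above the open end (cover at (230–370,130)), tongue towards the ledge bar at (580,280). I lower it.

```bash
python3 -m handwheel '[[-0.012,0.01,0.1,0,0,0],[-0.012,0.01,0.2,0,0,0],[-0.012,0.01,0.27,0,0,0],[-0.012,0.01,0.31,0,0,0],[-0.012,0.01,0.33,0,0,0],[-0.012,0.01,0.33,0,0,0],[-0.012,0.01,0.33,0,0,0]]' && python3 -m handwheel '[[0,0,0.01,0,0,0],[0,0,0.02,0,0,0],[0,0,0.03,0,0,0],[0,0,0.04,0,0,0],[0,0,0.05,0,0,0],[0,0,0.055,0,0,0],[0,0,0.055,0,0,0]]'
```

```text
time: 6.22
tool_pos: [0.5522, 0.0419, 0.0611]
ee_rot: [-3.141, 0.001, -2.995]
wrist_force: [0.6, 0.9, -0.6]
width: 0.0119
finger_force: 30.0
time: 6.8
tool_pos: [0.5513, 0.0422, 0.0489]
ee_rot: [3.141, -0.001, -2.994]
wrist_force: [0.1, 0.3, -1.7]
width: 0.0121
finger_force: 30.0
```

```bash
python3 -m handwheel '[[0,0,0.004,0,0,0],[0,0,0.008,0,0,0],[0,0,0.010,0,0,0],[0,0,0.010,0,0,0]]'; python3 -m handwheel '[[0,0,0.003,0,0,0],[0,0,0.006,0,0,0],[0,0,0.006,0,0,0]]'
```

```text
time: 7.13
tool_pos: [0.5516, 0.0422, 0.0472]
ee_rot: [3.141, -0.0, -2.994]
wrist_force: [-0.0, -0.0, -1.6]
width: 0.0116
finger_force: 30.0
time: 7.38
tool_pos: [0.5518, 0.0422, 0.0462]
ee_rot: [3.142, 0.0, -2.995]
wrist_force: [-0.0, 0.4, 0.1]
width: 0.0118
finger_force: 30.0
```

```bash
python3 -m handwheel '[[0,0,0.003,0,0,0],[0,0,0.004,0,0,0],[0,0,0.004,0,0,0]]'
python3 - <<'E'
from h import *
P=np.array([.53773,.12566,1.7181]);o=robot.get_obs()
c,s=np.cos(P[2]),np.sin(P[2]);d=o['tool_pos'][:2]-P[:2]
print('ctl frame bar',c*d[0]+s*d[1],-s*d[0]+c*d[1],o['wrist_force'],o['ee_rot'])
step([.5510,.0407,.060],3.289)
E
```

```text
time: 7.63
tool_pos: [0.5518, 0.0422, 0.0462]
ee_rot: [-3.142, 0.001, -2.994]
wrist_force: [-2.7, -0.6, 5.3]
width: 0.0115
finger_force: 30.0
ctl frame bar -0.08462008281477067 -0.0016414621472459548 [-2.66755859 -0.56190311  5.32009845] [-3.14152341e+00  6.08782791e-04 -2.99444857e+00]
shift/0.2 [ 0.005 -0.007 -0.069] turn/30deg [-0.     0.001 -0.001]
shift/0.2 [ 0.005 -0.007 -0.069] turn/30deg [2.000e-03 0.000e+00 5.999e+00]
```

The cover rests on the rails (TCP 46.2 mm against an expected 46), bar at x = −85 mm. I ease off slightly and slide.

```bash
python3 -m handwheel '[[0.003,0,-0.003,0,0,0],[0.003,0.01,-0.003,0,0,0],[0.003,0.02,-0.003,0,0,0],[0.003,0.03,-0.003,0,0,0],[0.003,0.04,-0.003,0,0,0],[0.003,0.05,-0.003,0,0,0]]'; python3 -m handwheel '[[0,0.015,0,0,0,0],[0,0.03,0,0,0,0],[0,0.045,0,0,0,0],[0,0.06,0,0,0,0]]'
```

```text
time: 8.13
tool_pos: [0.5499, 0.0518, 0.0462]
ee_rot: [-3.141, 0.001, -2.995]
wrist_force: [-0.2, -1.8, 3.7]
width: 0.0118
finger_force: 30.0
time: 8.47
tool_pos: [0.5481, 0.0639, 0.0462]
ee_rot: [-3.141, 0.001, -2.994]
wrist_force: [-1.0, -3.5, 5.1]
width: 0.0117
finger_force: 30.0
```

```bash
python3 -m handwheel '[[0,0.015,-0.001,0,0,0],[0,0.03,-0.001,0,0,0],[0,0.045,-0.001,0,0,0],[0,0.06,-0.001,0,0,0],[0,0.075,-0.001,0,0,0],[0,0.09,-0.001,0,0,0],[0,0.105,-0.001,0,0,0],[0,0.12,-0.001,0,0,0]]'; python3 -m handwheel '[[0,0.015,0,0,0,0],[0,0.03,0,0,0,0],[0,0.045,0,0,0,0],[0,0.06,0,0,0,0],[0,0.075,0,0,0,0]]'
python3 - <<'E'
from h import *
P=np.array([.53773,.12566,1.7181]);o=robot.get_obs()
c,s=np.cos(P[2]),np.sin(P[2]);d=o['tool_pos'][:2]-P[:2]
print('ctl frame bar',c*d[0]+s*d[1],-s*d[0]+c*d[1],o['wrist_force'])
E
```

```text
time: 9.13
tool_pos: [0.5443, 0.0878, 0.0462]
ee_rot: [-3.141, 0.0, -2.995]
wrist_force: [-0.0, -3.7, 5.0]
width: 0.0119
finger_force: 30.0
time: 9.55
tool_pos: [0.5421, 0.1026, 0.0462]
ee_rot: [-3.141, 0.0, -2.995]
wrist_force: [0.4, -3.3, 5.3]
width: 0.0116
finger_force: 30.0
ctl frame bar -0.02343020474703942 -0.0009649009866325008 [ 0.38923185 -3.28351765  5.27419655]
```

```bash
python3 -m handwheel '[[0,0.008,0,0,0,0],[0,0.016,0,0,0,0],[0,0.024,0,0,0,0],[0,0.032,0,0,0,0],[0,0.04,0,0,0,0]]'; python3 -m handwheel '[[0,0.005,0,0,0,0],[0,0.01,0,0,0,0],[0,0.015,0,0,0,0],[0,0.02,0,0,0,0]]';python3 -m handwheel '[[0,0.005,0,0,0,0],[0,0.01,0,0,0,0],[0,0.015,0,0,0,0],[0,0.02,0,0,0,0]]'
```

```text
time: 9.97
tool_pos: [0.5409, 0.1105, 0.0462]
ee_rot: [-3.141, 0.0, -2.994]
wrist_force: [0.6, -3.6, 5.9]
width: 0.0119
finger_force: 30.0
time: 10.3
tool_pos: [0.5404, 0.1144, 0.0463]
ee_rot: [-3.141, 0.0, -2.994]
wrist_force: [0.7, -3.5, 5.2]
width: 0.0116
finger_force: 30.0
time: 10.63
tool_pos: [0.5398, 0.1181, 0.0462]
ee_rot: [-3.141, 0.0, -2.994]
wrist_force: [0.9, -5.5, 5.0]
width: 0.0118
finger_force: 30.0
```

```bash
for i in 1; do python3 -m handwheel '[[0,0.0025,0,0,0,0],[0,0.005,0,0,0,0],[0,0.0075,0,0,0,0],[0,0.01,0,0,0,0]]'; done; python3 -m handwheel '[[0,0.0025,0,0,0,0],[0,0.005,0,0,0,0],[0,0.0075,0,0,0,0],[0,0.01,0,0,0,0]]'
```

```text
time: 10.97
tool_pos: [0.5396, 0.1195, 0.0462]
ee_rot: [-3.14, 0.0, -2.995]
wrist_force: [0.6, -6.1, 5.7]
width: 0.0118
finger_force: 30.0
time: 11.3
tool_pos: [0.5394, 0.1211, 0.0462]
ee_rot: [-3.139, 0.0, -2.995]
wrist_force: [1.4, -7.0, 4.4]
width: 0.0117
finger_force: 30.0
```

```bash
python3 -m handwheel '[[0,0.0025,0,0,0,0],[0,0.005,0,0,0,0],[0,0.0075,0,0,0,0],[0,0.01,0,0,0,0]]'
```

```text
time: 11.63
tool_pos: [0.5392, 0.1228, 0.0463]
ee_rot: [-3.139, 0.0, -2.995]
wrist_force: [0.2, -7.6, 6.5]
width: 0.0118
finger_force: 30.0
```

```bash
python3 -m handwheel '[[0,0.0025,0,0,0,0],[0,0.005,0,0,0,0],[0,0.0075,0,0,0,0],[0,0.01,0,0,0,0]]'; python3 -m handwheel '[[0,0.0025,0,0,0,0],[0,0.005,0,0,0,0],[0,0.0075,0,0,0,0],[0,0.01,0,0,0,0]]'
```

```text
time: 11.97
tool_pos: [0.5388, 0.1253, 0.0462]
ee_rot: [-3.14, 0.0, -2.995]
wrist_force: [0.8, -5.6, 5.8]
width: 0.0117
finger_force: 30.0
time: 12.3
tool_pos: [0.5385, 0.1273, 0.0462]
ee_rot: [-3.14, 0.0, -2.995]
wrist_force: [0.4, -6.6, 5.1]
width: 0.0117
finger_force: 30.0
```

```bash
python3 -m handwheel '[[0,0.0025,0,0,0,0],[0,0.005,0,0,0,0],[0,0.0075,0,0,0,0],[0,0.01,0,0,0,0]]'
```

```text
time: 12.63
tool_pos: [0.5382, 0.1292, 0.0462]
ee_rot: [-3.14, 0.0, -2.995]
wrist_force: [1.7, -5.8, 5.2]
width: 0.0119
finger_force: 30.0
```

```bash
python3 -m handwheel '[[0,0.0025,0,0,0,0],[0,0.005,0,0,0,0],[0,0.0075,0,0,0,0]]'; python3 -m handwheel '[[0,0.0025,0,0,0,0],[0,0.005,0,0,0,0],[0,0.0075,0,0,0,0]]'
```

```text
time: 12.88
tool_pos: [0.538, 0.1307, 0.0462]
ee_rot: [-3.14, 0.0, -2.995]
wrist_force: [0.8, -6.9, 5.9]
width: 0.0119
finger_force: 30.0
time: 13.13
tool_pos: [0.5377, 0.1322, 0.0462]
ee_rot: [-3.14, 0.0, -2.995]
wrist_force: [1.6, -6.3, 4.9]
width: 0.0119
finger_force: 30.0
```

```bash
python3 -m handwheel '[[0,0.0025,0,0,0,0],[0,0.005,0,0,0,0],[0,0.0075,0,0,0,0]]'
```

```text
time: 13.38
tool_pos: [0.5375, 0.1337, 0.0462]
ee_rot: [-3.14, 0.0, -2.995]
wrist_force: [1.6, -6.8, 5.3]
width: 0.0119
finger_force: 30.0
```

```bash
python3 -m handwheel '[[0,0.0025,0,0,0,0],[0,0.005,0,0,0,0],[0,0.0075,0,0,0,0]]'
```

```text
time: 13.63
tool_pos: [0.5373, 0.1352, 0.0462]
ee_rot: [-3.14, 0.0, -2.995]
wrist_force: [0.6, -5.3, 4.4]
width: 0.0121
finger_force: 30.0
```

```bash
python3 -m handwheel '[[0,0.0025,0,0,0,0],[0,0.005,0,0,0,0],[0,0.0075,0,0,0,0]]'
```

```text
time: 13.88
tool_pos: [0.5371, 0.1367, 0.0462]
ee_rot: [-3.14, 0.0, -2.995]
wrist_force: [0.8, -6.7, 5.2]
width: 0.012
finger_force: 30.0
```

```bash
python3 -m handwheel '[[0,0.0025,0,0,0,0],[0,0.005,0,0,0,0],[0,0.005,0,0,0,0]]'
```

```text
time: 14.13
tool_pos: [0.5369, 0.1378, 0.0462]
ee_rot: [-3.14, 0.0, -2.995]
wrist_force: [1.5, -6.3, 5.7]
width: 0.0122
finger_force: 30.0
```

```bash
python3 -m handwheel '[[0,0.0025,0,0,0,0],[0,0.005,0,0,0,0],[0,0.005,0,0,0,0]]'
```

```text
time: 14.38
tool_pos: [0.5366, 0.1396, 0.0462]
ee_rot: [-3.141, 0.0, -2.995]
wrist_force: [0.1, -3.5, 5.4]
width: 0.012
finger_force: 30.0
```

```bash
python3 -m handwheel '[[0,0.0025,0,0,0,0],[0,0.005,0,0,0,0],[0,0.005,0,0,0,0]]'
```

```text
time: 14.63
tool_pos: [0.5365, 0.1401, 0.0462]
ee_rot: [-3.14, -0.0, -2.995]
wrist_force: [1.6, -5.1, 6.1]
width: 0.0116
finger_force: 30.0
```

```bash
python3 -m handwheel '[[0,0.0025,0,0,0,0],[0,0.005,0,0,0,0],[0,0.005,0,0,0,0]]'
```

```text
time: 14.88
tool_pos: [0.5365, 0.1402, 0.0462]
ee_rot: [-3.139, -0.0, -2.995]
wrist_force: [0.8, -8.3, 5.3]
width: 0.0113
finger_force: 30.0
```

The force fell from 6.3 to 3.5 N with a jump (the click), then rose with no motion: the posts. A gentle pull will test the latch.

```bash
python3 -m handwheel '[[0,-0.005,0,0,0,0],[0,-0.01,0,0,0,0],[0,-0.015,0,0,0,0],[0,-0.02,0,0,0,0]]'; python3 -m handwheel '[[0,-0.003,0,0,0,0],[0,-0.006,0,0,0,0],[0,-0.006,0,0,0,0]]'
```

```text
time: 15.22
tool_pos: [0.5365, 0.1401, 0.0462]
ee_rot: [3.137, 0.0, -2.994]
wrist_force: [-0.0, 3.6, 5.1]
width: 0.0116
finger_force: 30.0
time: 15.47
tool_pos: [0.5365, 0.1397, 0.0462]
ee_rot: [3.135, 0.0, -2.994]
wrist_force: [-0.2, 3.6, 5.4]
width: 0.0118
finger_force: 30.0
```

```bash
python3 -m handwheel '[[0,-0.003,0,0,0,0],[0,-0.006,0,0,0,0],[0,-0.009,0,0,0,0],[0,-0.009,0,0,0,0]]'; python3 -m handwheel '[[0,-0.003,0,0,0,0],[0,-0.006,0,0,0,0],[0,-0.009,0,0,0,0],[0,-0.009,0,0,0,0]]'
```

```text
time: 15.8
tool_pos: [0.5367, 0.1381, 0.0463]
ee_rot: [3.135, 0.0, -2.994]
wrist_force: [-0.1, 4.3, 5.4]
width: 0.0119
finger_force: 30.0
time: 16.13
tool_pos: [0.5367, 0.138, 0.0463]
ee_rot: [3.132, 0.0, -2.993]
wrist_force: [-1.8, 7.6, 5.8]
width: 0.0114
finger_force: 30.0
```

It catches after 2 mm of back play and the pull force rises to 7.6 N: latched. Relax, let go, lift.

```bash
python3 -m handwheel '[[0,0.005,0,0,0,0],[0,0.01,0,0,0,0],[0,0.015,0,0,0,0],[0,0.017,0,0,0,0],[0,0.017,0,0,0,0]]'; python3 -m handwheel '[[0,0,0,0,0,0],[0,0,0,0,0,0],[0,0,0,0,0,0],[0,0,0,0,0,0],[0,0,0,0,0,0]]' 0.3; python3 -m handwheel '[[0,0,-0.02,0,0,0],[0,0,-0.06,0,0,0],[0,0,-0.12,0,0,0],[0,0,-0.25,0,0,0],[0,0,-0.4,0,0,0],[0,0,-0.6,0,0,0],[0,0,-0.6,0,0,0]]'; python3 -m handwheel '[[0.15,0,-0.1,0,0,0],[0.3,0,-0.2,0,0,0],[0.45,0,-0.2,0,0,0],[0.6,0,-0.2,0,0,0],[0.75,0,-0.2,0,0,0],[0.75,0,-0.2,0,0,0]]'
python3 - <<'E'
from h import *
import cv2
a=viewer.snapshot("scene")[:,:,::-1][165:255,255:405];b=viewer.snapshot("top")[:,:,::-1][190:262,155:275]
cv2.imwrite("pics/end.png",np.vstack([cv2.resize(a,(500,300),interpolation=cv2.INTER_CUBIC),cv2.resize(b,(500,300),interpolation=cv2.INTER_CUBIC)]))
E
```

```text
time: 16.55
tool_pos: [0.5367, 0.1381, 0.0462]
ee_rot: [3.139, 0.0, -2.994]
wrist_force: [-0.2, 0.6, 5.0]
width: 0.0116
finger_force: 30.0
time: 16.97
tool_pos: [0.5365, 0.1363, 0.0453]
ee_rot: [3.141, -0.002, -2.994]
wrist_force: [0.2, -0.4, 1.0]
width: 0.0327
finger_force: 0.2
time: 17.55
tool_pos: [0.5416, 0.1367, 0.177]
ee_rot: [-3.142, 0.017, -2.995]
wrist_force: [-0.3, 0.5, 1.6]
width: 0.0327
finger_force: 0.0
time: 18.05
tool_pos: [0.3852, 0.1138, 0.2078]
ee_rot: [3.142, 0.002, -2.994]
wrist_force: [-0.1, 0.7, 0.6]
width: 0.033
finger_force: 0.0
```

View pics/end.png

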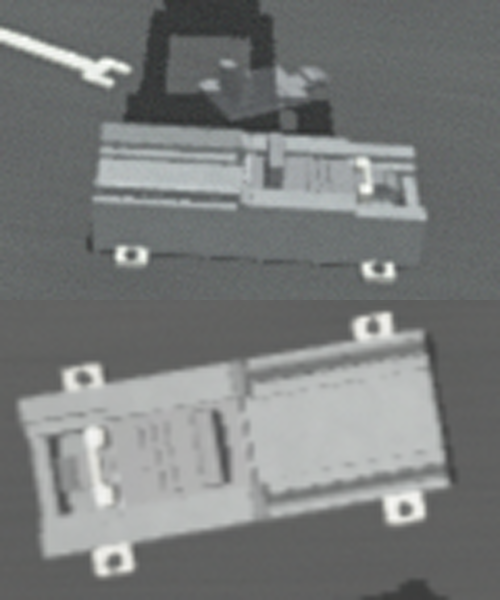

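The cover lies flat and fills the bay: bar at (275,160) in the upper picture, tongue out past the steel bar at (98,465) in the lower one. The gripper is clear, so I hand in.

```bash
python3 -c "
from bench import robot
print(robot.close_job())"
```

```text
the job is handed in; nothing more can be done
None
```

The right-most cover is in the battery bay and latched: it clicked past the ledge bar and held on a gentle pull back, then I let go and handed the job in at about 18 s. No wrist reading taken during the move went above about 10 N.

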